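# Lay a round flask in the sprung print jig and hold it down

### The job

The round metal flask is to be printed on its side: lay it on its side in the sprung ring cradle of the print jig, belly in the ring and neck in the fork. Then press the flask down until the sprung cradle is fully home on its stops and keep it there: the program finishes while the robot is still holding the flask pressed down, touching the flask only and not the cradle. Leave the ink can, the wash bottle and the jar where they stand.

Things in the scene. Friction and masses are not known exactly. Their poses are not given: they have to be found in the camera images.
- flask: Loose round aluminium flask, 151 mm tall, about 180 g, upright on a foot 40 mm wide. Ball-shaped belly 80 mm in diameter, centre 41 mm above the underside; straight neck 24 mm in diameter from 80 to 145 mm above the underside; lip 29 mm in diameter, 6 mm high. Origin: centre of the underside; z along the neck to the mouth. Its centre of mass lies on the neck's side of the belly's centre.
- belly (a point): Centre of the flask's ball-shaped belly (radius 40 mm); axes as the flask's.
- mouth (a point): Centre of the flask's mouth, at the top of the lip, 110 mm from the belly's centre; axes as the flask's.
- jig: Base of the print jig, fixed to the bench: aluminium plate 160 (along x) x 116 x 10 mm with four sprung guide pins and two rubber stops, under the sprung carriage. Origin: on the bench under the ring's centre; z up; x is the horizontal direction in which the neck of the lying flask must point (from the ring to the fork).
- seat (a point): Point of the carriage where the belly's centre lies when seated: on the ring's axis, 26.5 mm above the ring's top, 90.5 mm above the bench at rest. Moves with the carriage; axes as the jig's. Ring: outer diameter 84, inner 60, 18 mm high, on a steel plate 124 x 102 x 6 mm whose underside is 40 mm above the bench at rest.
- fork (a point): Point of the carriage 50 mm from the seat along the jig's x, at the same height: the lying neck's axis passes here. The fork is an upright steel plate 8 mm thick, about 50 mm wide, its notch 30 mm wide and open at the top, notch floor 12 mm below this point, tips 15 mm above it. Neck and lip stick out free beyond it.
- carriage (a joint): How far the sprung carriage with ring and fork is pressed down, in m: 0 at rest at the top, 0.018 home on its stops. With the flask lying in it, it stays up by itself; a push of about 10 N straight down on the flask brings it home, and it springs back up when the push ends.
- ink_can: Bystander: white ink can with drips of ink, 94 mm in diameter, 116 mm tall. Origin: centre of the underside.
- wash_bottle: Bystander: grey wash bottle with a bent spout, 60 mm in diameter, 180 mm tall. Origin: centre of the underside.
- jar: Bystander: small glass jar with a steel lid, 64 mm in diameter, 75 mm tall. Origin: centre of the underside.
Mind the look-alikes: they are no part of the job. What is shaped like the jig but turquoise is not meant.

How it is judged:
By the outcome, as a careful person would: the job done as asked, in the order asked, and still so for the second after the job is handed in, while the arm keeps its last pose, push and grip.
It also fails if it takes over 45 s, if anything falls off the work surface, if the arm or the gripper's body presses on something with over 40 N, if the wrist force passes 120 N, or if a joint passes its speed limit or range.

### The arm

A 6-joint arm with a two-finger parallel gripper is mounted at the origin on the work surface. World frame = base frame: x ahead of the robot, y to its left, z up, the work surface at z = 0. Lengths are in m, angles in rad, forces in N, time in s.
With the tool pointing down it reaches from about 0.325 to 0.775 m from the base axis. Payload 5.5 kg.
Tool frame: the origin (TCP) lies between the finger pads; the fingertips stand 8 mm ahead of it and the grasp point (between the pads) lies 11 mm behind it; z points along the fingers, y is the line along which they close (so a half turn about z gives the same grasp; the last joint's range is limited). The gripper opens to 85 mm and grips with 20 to 120 N. Pads are 22 mm wide; open, the fingers measure 114 mm over their backs; the gripper's body (76 mm by 85 mm) begins 54 mm behind the grasp point. The pads swing forward as they close: fully open they stand 13 mm farther back than shut.
Start: joints at [1.142, 0.091, 1.231, -0, 1.82, -0.057], TCP at [0.218, 0.559, 0.239] pointing down, gripper open.
Joint ranges: [-2.87, 2.87], [-0.86, 2.18], [0.17, 2.46], [-1.51, 4.65], [0.06, 2.69], [-2.65, 2.65]. Speed limits (rad/s): [2.57, 2.57, 3.01, 3.14, 3.14, 3.14].

### API

Orientations are given as a rotation vector (axis times angle).
In Python, from workcell import arm, vision, models gives the robot as it stands.
- The arm moves only by the tool step_arm, never from a script. Its argument "plan" is a list of rows, each an object of numbers: "dx", "dy", "dz": the shift along the tool's x, y, z in m; "wx", "wy", "wz": the turn, a rotation vector about the tool's x, y, z in units of 6 degrees (1.0 is 6 degrees). A call has 1 to 5 rows; each row is the pose to reach, as a shift and turn from the pose commanded when the call began, along the tool's axes at that moment; what a row does not reach only later rows make up. A row lasts 1/10 s, in which the tool goes at most 50 mm and 8.59 degrees, less where a joint would pass 70% of its speed; a pose out of reach is approached as far as the arm can. A call with a gripper value outside its range is refused whole. "claw" is the opening, from -1 (shut) to 1 (fully open), set as the call begins (left out, the last holds). The fingers move at their own pace and stop on an object; "newtons" is the grip in N (left out, the last holds). Time passes only in rows, so rows that repeat a pose let the fingers close. It gives the time, the measured TCP pose, the force, the opening and the grip force at its end, in the units of the state.
- arm.state(): the state, without advancing time (a new reading comes with each control period).
- vision.get_image(name): name is "scene" or "top" or "wrist"; returns (picture, depth): 480x640x3 uint8, blue, green, red; 480x640 float32, m along the optical axis (not along the pixel's ray), 0 where there is no reading.
- vision.get_calibration(name): a dict with "K" (3x3 intrinsics, pixels), "extrinsics" (4x4, takes a point from world to camera coordinates). Camera axes: x right, y up, looking along -z (the intrinsics and any distortion apply to the point x, -y, -z); pixel columns grow to the right and rows downward; lengths in m; the calibration is good to about 2 mm. A picture is of the moment at which its call begins: read the wrist's pose just before it. get_calibration takes no time and is no camera call; for the wrist camera it gives the pose at the moment of the call.
- arm.sign_off(): hands the job in; it is judged then, once.
Trained networks look in the newest picture that a camera, given by its name, has taken for a name from the list of things; names that differ only in an ending like _2 or _b are one class to them, and where a whole thing is asked for, a point or a joint stands for the part that bears it (a point fixed in the world has none). Each returns a list of dicts, best first, with "score" (0 to 1); they miss things now and then, are a little off and sometimes report something else, mostly with a low value. They report only what shows in the picture. A call takes as long as a camera call. They do not tell look-alikes from the thing itself.
- models.outline_of(name, camera): "region" (480x640 bool, what is visible of it) and "pixel" ([row, column] in pixels, amid what is visible of it).
The state is a dict: "t": time; "q": joint angles; "joint_vel": joint speeds; "tau": joint torques, N m; "eef_pos": TCP position; "eef_rot": TCP orientation; "contact_force": force on the tool from outside, world axes, zero at the start; "moment": the same for the moment, N m; "grip_width": finger opening in m; "gripper_force": force on a finger pad.
Only numpy, scipy, OpenCV 4.12 (cv2) and the standard library are available. Lean on these libraries where they do the work, as an engineer would, in place of code of your own. Each camera call takes 0.05 s, during which the arm holds its last target. There are 200 camera calls.

## Working session

There is one attempt and no reset: what is moved stays moved. The work goes in short steps, Python scripts to look and compute and a tool call to move; the robot and the scene stay as the last step left them, time stands still between calls to the robot, and variables do not carry over. Pictures are saved under pics/ and viewed, at most 10 in all, crops included, and the job is handed in when it is done.

Besides the shell and the picture viewer there is one more tool, called after "Emit:" in YAML: its name, and indented under it one key for each argument. step_arm: Moves the arm, as the interface text tells. Its arguments: {"type":"object","properties":{"plan":{"type":"array","items":{"type":"object","properties":{"dx":{"type":"number"},"dy":{"type":"number"},"dz":{"type":"number"},"wx":{"type":"number"},"wy":{"type":"number"},"wz":{"type":"number"}}}},"claw":{"type":"number"},"newtons":{"type":"number"}},"required":["plan"]}

```bash
ls; mkdir -p pics; cat > h.py <<'E'
import numpy as np,cv2
from workcell import arm,vision,models
from scipy.spatial.transform import Rotation as R
def cam(n):
    c=vision.get_calibration(n); return np.array(c['K']),np.array(c['extrinsics']),c
def pts(n,depth,mask):
    K,E,_=cam(n); r,c=np.nonzero(mask&(depth>0)); d=depth[r,c]
    p=np.c_[(c-K[0,2])/K[0,0]*d,-(r-K[1,2])/K[1,1]*d,-d]
    return (p-E[:3,3])@E[:3,:3]
E
python3 - <<'E'
from h import *
for n in ['scene','top']:
    im,d=vision.get_image(n); cv2.imwrite(f'pics/{n}.png',im); np.save(f'{n}.npy',d)
    K,E,c=cam(n); print(n,c.keys(),-E[:3,:3].T@E[:3,3],np.diag(K))
    for o in ['flask','jig','seat','ink_can','wash_bottle','jar']:
        for x in models.outline_of(o,n):
            p=pts(n,d,x['region']); print(n,o,round(x['score'],2),np.round(x['pixel']),len(p),np.round(np.median(p,0),3) if len(p) else 0, np.round(p.max(0),3) if len(p) else 0)
print(arm.state())
E
```

```text
pics
scene dict_keys(['K', 'extrinsics']) [1.26897115 0.30118784 0.82095324] [496.16123372 496.16123372   1.        ]
scene flask 0.96 [262. 399.] 1325 [0.507 0.138 0.068] [0.534 0.174 0.153]
scene jig 0.93 [245. 277.] 2970 [ 0.534 -0.131  0.044] [ 0.574 -0.061  0.106]
scene seat 0.73 [295. 225.] 2357 [ 0.726 -0.159  0.047] [ 0.767 -0.104  0.106]
scene seat 0.66 [236. 282.] 1742 [ 0.524 -0.141  0.047] [ 0.568 -0.08   0.106]
scene ink_can 0.62 [330. 302.] 3224 [0.765 0.04  0.113] [0.79  0.077 0.122]
scene wash_bottle 0.92 [327. 503.] 2065 [0.613 0.376 0.097] [0.625 0.432 0.182]
scene jar 0.85 [249. 138.] 1059 [ 0.687 -0.412  0.051] [ 0.709 -0.393  0.079]
top dict_keys(['K', 'extrinsics']) [0.43915453 0.0108147  0.96637817] [433.43270622 433.43270622   1.        ]
top flask 0.87 [290. 244.] 1110 [0.488 0.128 0.069] [0.53  0.172 0.154]
top jig 0.87 [196. 380.] 3550 [ 0.703 -0.156  0.045] [ 0.776 -0.083  0.107]
top jig 0.87 [374. 372.] 4118 [ 0.318 -0.145  0.046] [ 0.389 -0.063  0.108]
top jig 0.56 [288. 371.] 3793 [ 0.505 -0.137  0.045] [ 0.573 -0.061  0.107]
top seat 0.92 [376. 381.] 2
[... 568 characters left out ...]
54]
{'t': 0.7, 'q': array([ 1.14231388e+00,  9.10812669e-02,  1.23066957e+00,  6.35886685e-06,
        1.81983233e+00, -5.66690871e-02]), 'joint_vel': array([-3.69131251e-05, -2.13691016e-04, -8.15775166e-04,  1.34043763e-03,
        1.42641269e-03, -1.80517742e-03]), 'tau': array([-7.86222136e-04, -4.58320105e+01, -4.17983150e+01, -2.95173058e-04,
        7.40350260e-04,  1.13824137e-05]), 'eef_pos': array([0.21797007, 0.55901835, 0.23930363]), 'eef_rot': array([-5.80681552e-01, -3.08745689e+00, -1.67839305e-05]), 'contact_force': array([-0.49188302, -0.18043257, -0.58550721]), 'moment': array([-0.00623679,  0.01712049, -0.00361163]), 'gripper_force': 0.0, 'grip_width': 0.08523120034123247}
```

View pics/top.png

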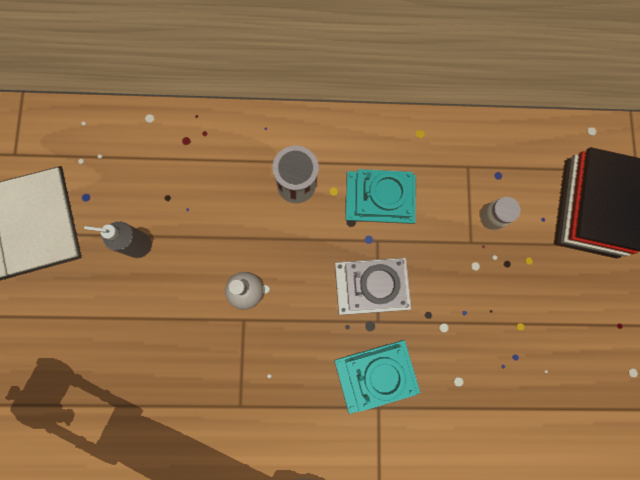

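View pics/scene.png

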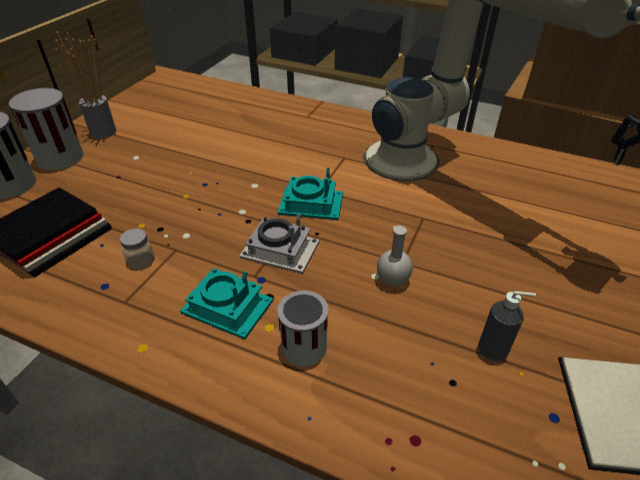

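Candidates: there are jig-shaped things at top px (196,380) and (374,372), both turquoise and so not meant, and a grey one at (286,375), which is the real jig. The only flask is at (290,244). The jar (213,499) and wash bottle (239,127) are bystanders. Next I'll measure precisely and check with one crop.

```bash
cat > meas.py <<'E'
from h import *
from scipy.optimize import least_squares
for n in ['scene','top']:
    d=np.load(n+'.npy'); p=pts(n,d,np.ones(d.shape,bool))
    f=p[(np.hypot(p[:,0]-.505,p[:,1]-.135)<.08)&(p[:,2]>.03)]
    b=f[(f[:,2]<.07)]
    s=least_squares(lambda c:np.linalg.norm(b-c,axis=1)-.04,[.505,.135,.041],loss='soft_l1',f_scale=.002).x
    nk=f[(f[:,2]>.09)&(f[:,2]<.14)]
    c=least_squares(lambda c:np.hypot(*(nk[:,:2]-c).T)-.012,s[:2],loss='soft_l1',f_scale=.002).x
    print(n,'belly',s.round(4),len(b),'neck',c.round(4),len(nk),'zmax',f[:,2].max())
    j=p[(abs(p[:,0]-.515)<.1)&(abs(p[:,1]+.14)<.1)]
    r=j[(abs(j[:,2]-.064)<.006)]
    def res(c):
        q=np.hypot(*(r[:,:2]-c).T); return np.maximum(.030-q,0)+np.maximum(q-.042,0)
    m=r[np.hypot(r[:,0]-.52,r[:,1]+.15)<.06]
    r=m; c=least_squares(res,[.51,-.145],loss='soft_l1',f_scale=.002).x
    print(' ring',c.round(4),len(r),'z',np.median(r[:,2]).round(4))
    k=j[j[:,2]>.09]; print(' fork top',len(k),k.min(0).round(4),k.max(0).round(4),k.mean(0).round(4))
    for lo,hi in [(.041,.05),(.006,.014)]:
        q=j[(j[:,2]>lo)&(j[:,2]<hi)&(abs(j[:,0]-.512)<.085)]
        R_=cv2.minAreaRect((q[:,:2]*1000).astype(np.float32)); print(' rect',lo,[np.round(v,1) for v in R_],len(q))
im=cv2.imread('pics/top.png'); s=cv2.imread('pics/scene.png')
a=cv2.resize(im[240:340,210:430],None,fx=3.4,fy=3.4,interpolation=cv2.INTER_CUBIC)
b=cv2.resize(s[190:300,220:420],(748,260)) 
cv2.imwrite('pics/crop1.png',np.vstack([a,b]))
E
python3 meas.py
```

```text
scene belly [0.4922 0.1342 0.0399] 647 neck [0.4928 0.1342] 195 zmax 0.15347438355363227
 ring [ 0.5115 -0.1481] 421 z 0.063
 fork top 53 [ 0.4809 -0.1096  0.09  ] [ 0.533  -0.097   0.1062] [ 0.5035 -0.103   0.0985]
 rect 0.041 [array([ 510.3, -147.4]), array([106.9, 126. ]), np.float64(5.8)] 914
 rect 0.006 [array([ 510.2, -144.5]), array([120.3, 161.6]), np.float64(4.2)] 1005
top belly [0.4918 0.1351 0.0395] 594 neck [0.492  0.1352] 28 zmax 0.15448039730399374
 ring [ 0.5093 -0.1501] 636 z 0.0632
 fork top 51 [ 0.4807 -0.1088  0.0922] [ 0.5309 -0.0961  0.107 ] [ 0.5067 -0.1019  0.1013]
 rect 0.041 [array([ 509.1, -146.3]), array([101.9, 124.3]), np.float64(4.9)] 1867
 rect 0.006 [array([ 508.8, -144.2]), array([115.8, 160.4]), np.float64(5.0)] 954
```

View pics/crop1.png

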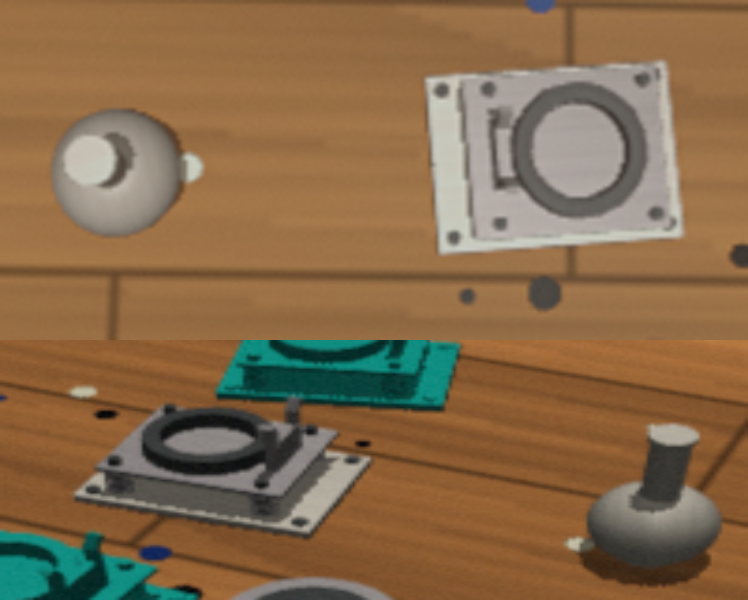

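The crop shows the grey jig with its ring at about px (575,150) and the fork on its left at about (500,150). That puts jig x along world +y, turned about +5°. The flask stands upright at (115,170). Seat ≈ (0.510, -0.1495), flask ≈ (0.492, 0.1348).

```bash
cat > rel.py <<'E'
import sys
from h import *
# usage: rel.py x y z tilt_deg yaw_deg [grasp]   tilt>0: tool z leans to +y ; position = grasp point (11 mm behind TCP) if 'g' else TCP
def rot(tilt,yaw):
    t=np.radians(tilt); a=np.radians(yaw)
    z=np.array([-np.sin(a)*np.sin(t),np.cos(a)*np.sin(t),-np.cos(t)]); y=np.array([np.cos(a),np.sin(a),0])
    return np.c_[np.cross(y,z),y,z]
s=arm.state(); Rc=R.from_rotvec(s['eef_rot']); p=np.array(s['eef_pos'])
v=list(map(float,sys.argv[1:6])); T=rot(v[3],v[4]); g=np.array(v[:3])
if len(sys.argv)>6: g=g+T[:,2]*.011*(sys.argv[6]=='g')
d=Rc.inv().apply(g-p); w=np.degrees((Rc.inv()*R.from_matrix(T)).as_rotvec())/6
print('t',s['t'],'pos',p.round(4),'d',d.round(4),'w',w.round(2),'q',np.round(s['q'],2),'F',np.round(s['contact_force'],1),'M',np.round(s['moment'],2),s['grip_width'],s['gripper_force'])
E
python3 rel.py .40 .15 .33 0 5
```

```text
t 0.7 pos [0.218  0.559  0.2393] d [-0.3182 -0.3149 -0.0907] w [ 0.   -0.   10.62] q [ 1.14  0.09  1.23  0.    1.82 -0.06] F [-0.5 -0.2 -0.6] M [-0.01  0.02 -0.  ] 0.08523120034123247 0.0
```

Emit:
step_arm:
  plan:
    - {"dx": -0.03, "dy": -0.03, "dz": -0.03, "wz": 1.2}
    - {"dx": -0.159, "dy": -0.157, "dz": -0.09, "wz": 5.5}
    - {"dx": -0.159, "dy": -0.157, "dz": -0.09, "wz": 5.5}
    - {"dx": -0.159, "dy": -0.157, "dz": -0.09, "wz": 5.5}
    - {"dx": -0.159, "dy": -0.157, "dz": -0.09, "wz": 5.5}
  claw: 0.3
  newtons: 100

```text
invalid input
```

```bash
python3 rel.py .40 .10 .33 15 5
```

```text
t 0.7 pos [0.218  0.559  0.2393] d [-0.3364 -0.3615 -0.0907] w [-1.39  2.24 10.55] q [ 1.14  0.09  1.23  0.    1.82 -0.06] F [-0.5 -0.2 -0.6] M [-0.01  0.02 -0.  ] 0.08523120034123247 0.0
```

Emit:
step_arm:
  plan:
    - {"dx": -0.03, "dy": -0.03, "dz": -0.03, "wx": 0, "wy": 0, "wz": 1.2}
    - {"dx": -0.16, "dy": -0.16, "dz": -0.09, "wx": 0, "wy": 0, "wz": 5.5}
    - {"dx": -0.16, "dy": -0.16, "dz": -0.09, "wx": 0, "wy": 0, "wz": 5.5}
    - {"dx": -0.16, "dy": -0.16, "dz": -0.09, "wx": 0, "wy": 0, "wz": 5.5}
    - {"dx": -0.16, "dy": -0.16, "dz": -0.09, "wx": 0, "wy": 0, "wz": 5.5}
  claw: 0.3
  newtons: 100

```text
t: 1.2
eef_pos: [0.3093, 0.3499, 0.3304]
eef_rot: [1.439, 2.792, 0.002]
contact_force: [1.6, -0.4, -0.5]
grip_width: 0.0555
gripper_force: 0.0
```

```bash
python3 rel.py .40 .10 .33 15 5
```

```text
t 1.2 pos [0.3093 0.3499 0.3304] d [-0.2562 -0.071   0.0004] w [-0.65  2.44  5.05] q [ 0.77 -0.23  1.37 -0.    2.    0.16] F [ 1.6 -0.4 -0.5] M [-0.04 -0.03  0.03] 0.055528812871594016 0.0
```

Emit:
step_arm:
  plan:
    - {"dx": -0.26, "dy": -0.07, "dz": 0, "wx": -0.65, "wy": 2.4, "wz": 5}
    - {"dx": -0.26, "dy": -0.07, "dz": 0, "wx": -0.65, "wy": 2.4, "wz": 5}
    - {"dx": -0.26, "dy": -0.07, "dz": 0, "wx": -0.65, "wy": 2.4, "wz": 5}
    - {"dx": -0.26, "dy": -0.07, "dz": 0, "wx": -0.65, "wy": 2.4, "wz": 5}
    - {"dx": -0.26, "dy": -0.07, "dz": 0, "wx": -0.65, "wy": 2.4, "wz": 5}

```text
t: 1.7
eef_pos: [0.397, 0.1151, 0.3296]
eef_rot: [-1.982, -2.172, -0.26]
contact_force: [0.8, 0.8, 1.8]
grip_width: 0.0551
gripper_force: 0.0
```

```bash
python3 rel.py .4986 .059 .20 45 5 g
```

```text
t 1.7 pos [0.397  0.1151 0.3296] d [-0.0907  0.0959  0.1183] w [-0.    5.03  0.04] q [-0.01 -0.39  1.52  0.29  2.02  0.02] F [0.8 0.8 1.8] M [-0.08 -0.03  0.02] 0.0551235574102973 0.0
```

Emit:
step_arm:
  plan:
    - {"dx": -0.09, "dy": 0.095, "dz": 0.118, "wx": 0, "wy": 5, "wz": 0}
    - {"dx": -0.09, "dy": 0.095, "dz": 0.118, "wx": 0, "wy": 5, "wz": 0}
    - {"dx": -0.09, "dy": 0.095, "dz": 0.118, "wx": 0, "wy": 5, "wz": 0}
    - {"dx": -0.09, "dy": 0.095, "dz": 0.118, "wx": 0, "wy": 5, "wz": 0}
    - {"dx": -0.09, "dy": 0.095, "dz": 0.118, "wx": 0, "wy": 5, "wz": 0}

```text
t: 2.2
eef_pos: [0.4964, 0.0682, 0.1852]
eef_rot: [-1.668, -1.819, -0.679]
contact_force: [-1.0, 0.1, -0.9]
grip_width: 0.0558
gripper_force: 0.0
```

```bash
python3 rel.py .492 .1348 .125 45 5 g; python3 - <<'E'
from h import *
im,d=vision.get_image('wrist'); cv2.imwrite('pics/w1.png',im); np.save('w1.npy',d); s=arm.state(); print(s['eef_pos'])
p=pts('wrist',d,np.ones(d.shape,bool)); f=p[(np.hypot(p[:,0]-.492,p[:,1]-.135)<.06)]
nk=f[(f[:,2]>.095)&(f[:,2]<.14)]; from scipy.optimize import least_squares
print(len(nk),len(f))
if len(nk)>10:
  print(least_squares(lambda c:np.hypot(*(nk[:,:2]-c).T)-.012,[.492,.135],loss='soft_l1',f_scale=.002).x, f[:,2].max())
E
```

```text
t 2.2 pos [0.4964 0.0682 0.1852] d [0.0045 0.0026 0.1007] w [-0.11 -0.01 -0.05] q [-0.37 -0.03  1.62  0.72  1.88 -0.35] F [-1.   0.1 -0.9] M [-0.31 -0.02  0.07] 0.05577687114973187 0.0
[0.49662535 0.06921017 0.18910736]
1252 17496
[0.49135114 0.13548772] 0.15659817422488995
```

```bash
python3 rel.py .4917 .1350 .125 45 5 g
```

```text
t 2.25 pos [0.4966 0.0692 0.1891] d [0.0015 0.0018 0.103 ] w [-0.09  0.02 -0.  ] q [-0.37 -0.03  1.62  0.72  1.89 -0.35] F [ 0.  -0.2  1.1] M [-0.32 -0.04 -0.  ] 0.05538422830751888 0.0
```

View pics/w1.png

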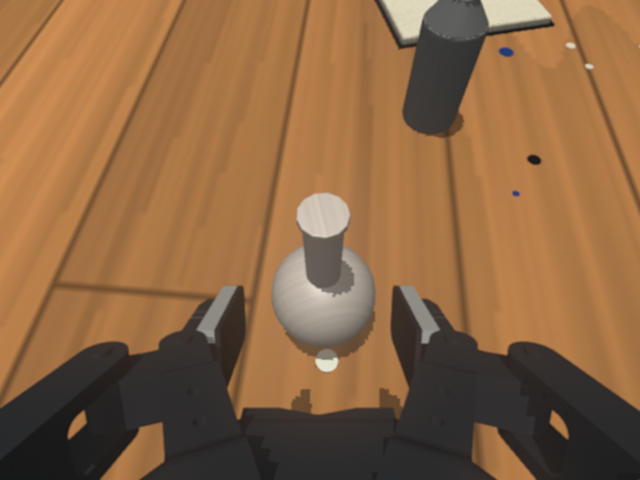

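The neck is centred between the fingers, at px (row 240, col 323), so I advance along the tool z.

Emit:
step_arm:
  plan:
    - {"dx": 0.0015, "dy": 0.002, "dz": 0.03, "wx": -0.1, "wy": 0, "wz": 0}
    - {"dx": 0.0015, "dy": 0.002, "dz": 0.06, "wx": -0.1, "wy": 0, "wz": 0}
    - {"dx": 0.0015, "dy": 0.002, "dz": 0.085, "wx": -0.1, "wy": 0, "wz": 0}
    - {"dx": 0.0015, "dy": 0.002, "dz": 0.103, "wx": -0.1, "wy": 0, "wz": 0}
    - {"dx": 0.0015, "dy": 0.002, "dz": 0.103, "wx": -0.1, "wy": 0, "wz": 0}

```text
t: 2.75
eef_pos: [0.491, 0.1458, 0.1215]
eef_rot: [-1.668, -1.839, -0.696]
contact_force: [-0.3, -0.3, -0.6]
grip_width: 0.0555
gripper_force: 0.0
```

```bash
python3 rel.py .4917 .1350 .125 45 5 g
```

```text
t 2.75 pos [0.491  0.1458 0.1215] d [-0.0052 -0.0003  0.0009] w [0.03 0.06 0.11] q [-0.23 -0.06  1.77  0.74  1.69 -0.34] F [-0.3 -0.3 -0.6] M [-0.3  -0.03  0.01] 0.05549583625238504 0.0
```

Emit:
step_arm:
  plan:
    - {"dx": 0, "dy": 0, "dz": 0, "wx": 0, "wy": 0, "wz": 0}
    - {"dx": 0, "dy": 0, "dz": 0, "wx": 0, "wy": 0, "wz": 0}
    - {"dx": 0, "dy": 0, "dz": 0, "wx": 0, "wy": 0, "wz": 0}
    - {"dx": 0, "dy": 0, "dz": 0, "wx": 0, "wy": 0, "wz": 0}
    - {"dx": 0, "dy": 0, "dz": 0, "wx": 0, "wy": 0, "wz": 0}
  claw: -1
  newtons: 100

```text
t: 3.25
eef_pos: [0.4927, 0.1435, 0.123]
eef_rot: [-1.67, -1.835, -0.7]
contact_force: [-2.5, -0.5, 8.7]
grip_width: 0.0233
gripper_force: 97.3
```

```bash
python3 rel.py .4917 .1350 .125 45 5 g
```

```text
t 3.25 pos [0.4927 0.1435 0.123 ] d [-0.0044 -0.0018  0.0036] w [0.06 0.03 0.09] q [-0.24 -0.06  1.77  0.74  1.7  -0.34] F [-2.5 -0.5  8.7] M [0.51 0.58 0.23] 0.02334809480634121 97.33450904488564
```

```bash
cat > fl.py <<'E'
# usage: fl.py bx by bz rot_deg yaw : rel move so that belly at b, flask axis tipped rot_deg from up toward jig x
import sys
from h import *
import os,json
s=arm.state()
if not os.path.exists('grasp.json'): json.dump([list(map(float,s['eef_pos'])),list(map(float,s['eef_rot'])),[.4917,.135,.041]],open('grasp.json','w'))
gp,gr,b0=json.load(open('grasp.json')); gp=np.array(gp); b0=np.array(b0); Rg=R.from_rotvec(gr)
v=list(map(float,sys.argv[1:6])); a=np.radians(v[4])
ax=-np.array([np.cos(a),np.sin(a),0]) # z -> jig x
Q=R.from_rotvec(ax*np.radians(v[3]))*R.from_euler('z',v[4]-5,degrees=True)
Rt=Q*Rg; pt=np.array(v[:3])+Q.apply(gp-b0)
Rc=R.from_rotvec(s['eef_rot']); p=np.array(s['eef_pos'])
Rf=Rc*Rg.inv(); print('belly now',(p+Rf.apply(b0-gp)).round(4),'axis',Rf.apply([0,0,1]).round(3))
print('t',round(s['t'],2),'tgtTCP',pt.round(4),'d',Rc.inv().apply(pt-p).round(4),'w',np.degrees((Rc.inv()*Rt).as_rotvec()/6).round(2),'q',np.round(s['q'],2),'F',np.round(s['contact_force'],1),s['grip_width'],s['gripper_force'])
E
python3 fl.py .4917 .135 .16 0 5
```

```text
belly now [0.4917 0.135  0.041 ] axis [0. 0. 1.]
t 3.25 tgtTCP [0.4927 0.1435 0.242 ] d [ 0.0839  0.0013 -0.0844] w [-0.  0.  0.] q [-0.24 -0.06  1.77  0.74  1.7  -0.34] F [-2.5 -0.5  8.7] 0.02334809480634121 97.33450904488564
```

Emit:
step_arm:
  plan:
    - {"dx": 0.01, "dy": 0, "dz": -0.01, "wx": 0, "wy": 0, "wz": 0}
    - {"dx": 0.03, "dy": 0, "dz": -0.03, "wx": 0, "wy": 0, "wz": 0}
    - {"dx": 0.055, "dy": 0.001, "dz": -0.055, "wx": 0, "wy": 0, "wz": 0}
    - {"dx": 0.075, "dy": 0.001, "dz": -0.075, "wx": 0, "wy": 0, "wz": 0}
    - {"dx": 0.084, "dy": 0.001, "dz": -0.084, "wx": 0, "wy": 0, "wz": 0}

```text
t: 3.75
eef_pos: [0.4929, 0.1437, 0.2429]
eef_rot: [-1.673, -1.838, -0.701]
contact_force: [-0.3, 0.0, -2.3]
grip_width: 0.0232
gripper_force: 98.1
```

```bash
python3 fl.py .502 .03 .19 36 5
```

```text
belly now [0.4921 0.135  0.161 ] axis [-0.003  0.003  1.   ]
t 3.75 tgtTCP [0.4989 0.0849 0.2514] d [-0.0361  0.0009 -0.0475] w [ 0.08 -5.97 -0.03] q [-0.24 -0.13  1.61  0.77  1.85 -0.18] F [-0.3  0.  -2.3] 0.023165248132828577 98.06719109416008
```

Emit:
step_arm:
  plan:
    - {"dx": -0.006, "dy": 0, "dz": -0.008, "wx": 0, "wy": -0.8, "wz": 0}
    - {"dx": -0.014, "dy": 0, "dz": -0.018, "wx": 0, "wy": -2.1, "wz": 0}
    - {"dx": -0.022, "dy": 0, "dz": -0.028, "wx": 0, "wy": -3.4, "wz": 0}
    - {"dx": -0.03, "dy": 0.001, "dz": -0.038, "wx": 0.05, "wy": -4.7, "wz": 0}
    - {"dx": -0.036, "dy": 0.001, "dz": -0.047, "wx": 0.08, "wy": -6.0, "wz": 0}

```text
t: 4.25
eef_pos: [0.4985, 0.0846, 0.2476]
eef_rot: [-2.043, -2.238, -0.152]
contact_force: [0.1, 1.0, -2.3]
grip_width: 0.0231
gripper_force: 98.1
```

```bash
python3 fl.py .51 -.10 .17 72 5
```

```text
belly now [0.501  0.0292 0.1866] axis [-0.044  0.592  0.805]
t 4.25 tgtTCP [ 0.5047 -0.0196  0.1874] d [-0.112  -0.0034  0.0443] w [-0.01 -5.93 -0.07] q [ 0.   -0.17  1.47  0.15  1.84 -0.05] F [ 0.1  1.  -2.3] 0.02314772505798403 98.06582361459732
```

Emit:
step_arm:
  plan:
    - {"dx": -0.02, "dy": 0, "dz": 0, "wx": 0, "wy": -1, "wz": 0}
    - {"dx": -0.045, "dy": -0.001, "dz": 0.01, "wx": 0, "wy": -2.3, "wz": 0}
    - {"dx": -0.07, "dy": -0.002, "dz": 0.02, "wx": 0, "wy": -3.6, "wz": 0}
    - {"dx": -0.095, "dy": -0.003, "dz": 0.033, "wx": 0, "wy": -4.9, "wz": 0}
    - {"dx": -0.112, "dy": -0.003, "dz": 0.044, "wx": 0, "wy": -5.9, "wz": 0}

```text
t: 4.75
eef_pos: [0.5047, -0.0186, 0.1856]
eef_rot: [1.859, 2.041, -0.445]
contact_force: [-0.0, 0.7, -2.5]
grip_width: 0.0231
gripper_force: 97.9
```

```bash
python3 fl.py .5103 -.1495 .125 90 5
```

```text
belly now [ 0.5096 -0.099   0.1678] axis [-0.078  0.946  0.313]
t 4.75 tgtTCP [ 0.5048 -0.0677  0.1166] d [-0.0124 -0.0044  0.0836] w [-0.01 -3.04 -0.05] q [ 0.19 -0.16  1.63 -0.47  1.7   0.05] F [-0.   0.7 -2.5] 0.02311968335207725 97.90969356894493
```

Emit:
step_arm:
  plan:
    - {"dx": -0.01, "dy": -0.001, "dz": 0.01, "wx": 0, "wy": -0.8, "wz": 0}
    - {"dx": -0.015, "dy": -0.003, "dz": 0.03, "wx": 0, "wy": -1.8, "wz": 0}
    - {"dx": -0.015, "dy": -0.004, "dz": 0.055, "wx": 0, "wy": -2.6, "wz": 0}
    - {"dx": -0.012, "dy": -0.004, "dz": 0.08, "wx": 0, "wy": -3, "wz": 0}
    - {"dx": -0.012, "dy": -0.004, "dz": 0.083, "wx": 0, "wy": -3, "wz": 0}

```text
t: 5.25
eef_pos: [0.5027, -0.0662, 0.1122]
eef_rot: [1.669, 1.839, -0.695]
contact_force: [0.3, 0.7, -2.9]
grip_width: 0.0232
gripper_force: 97.7
```

```bash
python3 - <<'E'
from h import *
from scipy.optimize import least_squares
im,dt=vision.get_image('top'); cv2.imwrite('pics/t2.png',im)
ims,ds=vision.get_image('scene')
imw,dw=vision.get_image('wrist')
cv2.imwrite('pics/mid.png',np.vstack([cv2.resize(im[220:360,280:480],(560,300)),cv2.resize(ims[180:320,200:400],(560,300))]))
for n,d in (('top',dt),('scene',ds),('wrist',dw)):
    p=pts(n,d,np.ones(d.shape,bool)); b=p[(np.linalg.norm(p-[.5103,-.1495,.125],axis=1)<.05)&(p[:,1]<-.13)&(p[:,2]>.10)]
    if len(b)>30:
        c=least_squares(lambda c:np.linalg.norm(b-c,axis=1)-.04,[.51,-.15,.125],loss='soft_l1',f_scale=.002).x
        print(n,len(b),c.round(4))
    # neck axis
    k=p[(abs(p[:,1]+.087)<.02)&(abs(p[:,0]-.506)<.015)&(p[:,2]>.112)&(p[:,2]<.145)]
    print(n,len(k),k.mean(0) if len(k) else '', np.polyfit(k[:,1],k[:,2],1) if len(k)>20 else '')
E
python3 fl.py .5103 -.1495 .0905 90 5
```

```text
top 929 [ 0.5093 -0.1472  0.1116]
top 256 [ 0.50406749 -0.08588175  0.12550224] [0.04283131 0.12918067]
scene 606 [ 0.5105 -0.1486  0.1144]
scene 174 [ 0.51258708 -0.08727777  0.12591791] [0.12692621 0.13699575]
wrist 662 [ 0.5049901  -0.08478099  0.13424659] [0.07381593 0.14050477]
belly now [ 0.5107 -0.148   0.1261] axis [-0.081  0.997  0.01 ]
t 5.4 tgtTCP [ 0.5048 -0.0677  0.0821] d [ 0.0245 -0.001   0.0271] w [-0.02 -0.1  -0.06] q [ 0.26 -0.08  1.79 -0.76  1.59  0.22] F [ 0.3  0.7 -1. ] 0.02282130116123111 97.6863831281662
```

View pics/mid.png

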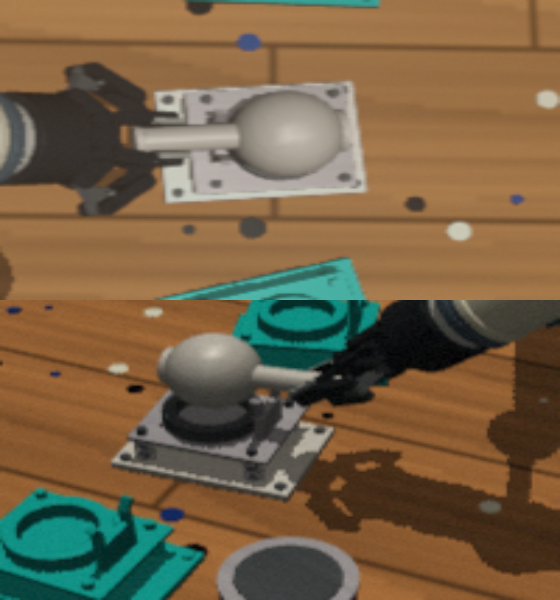

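Pictures: the flask hangs over the grey ring with its neck over the fork. The belly measures about 13 mm low, so it has drooped roughly 7.5° in the grip. I'll update the in-hand model and compensate.

```bash
python3 - <<'E'
from h import *
import json
s=arm.state(); p=np.array(s['eef_pos']); b=np.array([.5101,-.148,.1135]); a=np.radians(5)
Q=R.from_rotvec(-np.array([np.cos(a),np.sin(a),0])*np.radians(82.5))
Rg=Q.inv()*R.from_rotvec(s['eef_rot']); b0=np.array([.4917,.135,.041])
json.dump([list(b0+Q.inv().apply(p-b)),list(Rg.as_rotvec()),list(b0)],open('grasp.json','w'))
E
python3 fl.py .5103 -.1495 .112 90 5;python3 fl.py .5103 -.1495 .093 90 5
```

```text
belly now [ 0.5101 -0.148   0.1135] axis [-0.086  0.988  0.131]
t 5.4 tgtTCP [ 0.5059 -0.0676  0.1064] d [0.0075 0.     0.0098] w [ 0.   -1.25 -0.01] q [ 0.26 -0.08  1.79 -0.76  1.59  0.22] F [ 0.3  0.7 -1. ] 0.02282130116123111 97.6863831281662
belly now [ 0.5101 -0.148   0.1135] axis [-0.086  0.988  0.131]
t 5.4 tgtTCP [ 0.5059 -0.0676  0.0874] d [0.0208 0.     0.0233] w [ 0.   -1.25 -0.01] q [ 0.26 -0.08  1.79 -0.76  1.59  0.22] F [ 0.3  0.7 -1. ] 0.02282130116123111 97.6863831281662
```

Emit:
step_arm:
  plan:
    - {"dx": 0.004, "dy": 0, "dz": 0.005, "wx": 0, "wy": -0.7, "wz": 0}
    - {"dx": 0.008, "dy": 0, "dz": 0.01, "wx": 0, "wy": -1.25, "wz": 0}
    - {"dx": 0.012, "dy": 0, "dz": 0.014, "wx": 0, "wy": -1.25, "wz": 0}
    - {"dx": 0.015, "dy": 0, "dz": 0.018, "wx": 0, "wy": -1.25, "wz": 0}
    - {"dx": 0.017, "dy": 0, "dz": 0.02, "wx": 0, "wy": -1.25, "wz": 0}

```text
t: 5.9
eef_pos: [0.5062, -0.0681, 0.0924]
eef_rot: [1.588, 1.74, -0.773]
contact_force: [-0.1, 0.1, -2.5]
grip_width: 0.0229
gripper_force: 97.8
```

```bash
cat > look.py <<'E'
import sys
from h import *
from scipy.optimize import least_squares
P=[]
for n in ('top','scene'):
    im,d=vision.get_image(n); cv2.imwrite(f'pics/{sys.argv[1]}_{n}.png',im)
    p=pts(n,d,np.ones(d.shape,bool)); b=p[(np.linalg.norm(p-[.5103,-.1495,.095],axis=1)<.05)&(p[:,1]<-.13)&(p[:,2]>.085)]
    c=least_squares(lambda c:np.linalg.norm(b-c,axis=1)-.04,[.51,-.15,.1],loss='soft_l1',f_scale=.002).x
    k=p[(abs(p[:,1]+.07)<.03)&(abs(p[:,0]-.505)<.013)&(p[:,2]>.075)&(p[:,2]<.12)]
    r=p[(p[:,2]>.048)&(p[:,2]<.07)&(np.hypot(p[:,0]-.51,p[:,1]+.149)<.05)]
    print(n,'belly',c.round(4),len(b),'top',b[:,2].max().round(4),'ringz',np.median(r[:,2]).round(4),len(r))
    for lo in (-.095,-.08,-.065,-.05):
        q=k[abs(k[:,1]-lo)<.0075]
        if len(q)>5: print('  neck y',lo,'topz',np.percentile(q[:,2],90).round(4),'x',np.median(q[:,0]).round(4),len(q))
E
python3 look.py a; python3 fl.py .5103 -.1495 .0905 90 5
```

```text
top belly [ 0.5127 -0.1485  0.1019] 930 top 0.1439 ringz 0.0626 154
  neck y -0.095 topz 0.1121 x 0.506 77
  neck y -0.08 topz 0.1119 x 0.5056 85
  neck y -0.065 topz 0.111 x 0.5053 100
  neck y -0.05 topz 0.1112 x 0.5053 91
scene belly [ 0.5125 -0.1496  0.1016] 617 top 0.1434 ringz 0.0619 335
  neck y -0.095 topz 0.1113 x 0.5127 37
  neck y -0.08 topz 0.1114 x 0.5124 52
  neck y -0.065 topz 0.1107 x 0.5062 45
  neck y -0.05 topz 0.1171 x 0.4946 20
belly now [ 0.5102 -0.1501  0.0977] axis [-0.087  0.996  0.   ]
t 6.0 tgtTCP [ 0.5059 -0.0676  0.0849] d [0.0061 0.0001 0.004 ] w [ 0.   -0.   -0.01] q [ 0.32  0.    1.82 -0.88  1.59  0.34] F [-0.1 -0.3 -2. ] 0.023045583871873433 97.77182064950466
```

Emit:
step_arm:
  plan:
    - {"dx": 0.002, "dy": 0, "dz": 0.0015, "wx": 0, "wy": 0.1, "wz": 0}
    - {"dx": 0.004, "dy": 0, "dz": 0.003, "wx": 0, "wy": 0.2, "wz": 0}
    - {"dx": 0.006, "dy": 0, "dz": 0.0045, "wx": 0, "wy": 0.3, "wz": 0}
    - {"dx": 0.0075, "dy": 0, "dz": 0.006, "wx": 0, "wy": 0.3, "wz": 0}
    - {"dx": 0.0075, "dy": 0, "dz": 0.006, "wx": 0, "wy": 0.3, "wz": 0}

```text
t: 6.5
eef_pos: [0.5057, -0.0685, 0.0825]
eef_rot: [1.607, 1.761, -0.755]
contact_force: [-0.8, -0.7, 1.8]
grip_width: 0.0231
gripper_force: 99.1
```

```bash
python3 look.py b; python3 fl.py .5103 -.1495 .0905 90 5
```

```text
top belly [ 0.5119 -0.1493  0.0927] 933 top 0.1355 ringz 0.0625 139
  neck y -0.095 topz 0.103 x 0.5047 72
  neck y -0.08 topz 0.1019 x 0.5045 98
  neck y -0.065 topz 0.1024 x 0.5043 91
  neck y -0.05 topz 0.1045 x 0.506 103
scene belly [ 0.5123 -0.1502  0.0931] 598 top 0.1346 ringz 0.0615 343
  neck y -0.095 topz 0.1028 x 0.5132 39
  neck y -0.08 topz 0.102 x 0.5127 52
  neck y -0.065 topz 0.1021 x 0.5063 46
  neck y -0.05 topz 0.1085 x 0.494 14
belly now [ 0.5101 -0.1505  0.0855] axis [-0.087  0.996  0.03 ]
t 6.6 tgtTCP [ 0.5059 -0.0676  0.0849] d [-0.0014  0.0003 -0.0023] w [ 0.   -0.28 -0.  ] q [ 0.3  -0.    1.83 -0.85  1.57  0.33] F [-0.9 -0.9  1.1] 0.02325647241827797 99.4318887591362
```

Contact has begun: the wrist force went from -2 N to +1 N, and the neck is down in the fork. Now I release.

Emit:
step_arm:
  plan:
    - {"dx": 0, "dy": 0, "dz": 0, "wx": 0, "wy": 0, "wz": 0}
    - {"dx": 0, "dy": 0, "dz": 0, "wx": 0, "wy": 0, "wz": 0}
    - {"dx": 0, "dy": 0, "dz": 0, "wx": 0, "wy": 0, "wz": 0}
    - {"dx": 0, "dy": 0, "dz": 0, "wx": 0, "wy": 0, "wz": 0}
    - {"dx": 0, "dy": 0, "dz": 0, "wx": 0, "wy": 0, "wz": 0}
  claw: 0.3

```text
t: 7.1
eef_pos: [0.5056, -0.0681, 0.0818]
eef_rot: [1.606, 1.763, -0.755]
contact_force: [-0.1, 0.7, 0.1]
grip_width: 0.0556
gripper_force: 0.0
```

```bash
python3 look.py c; python3 rel.py .5057 -.0685 .0825 -45 5
```

```text
top belly [ 0.5096 -0.1526  0.0892] 990 top 0.1339 ringz 0.0621 136
  neck y -0.095 topz 0.1067 x 0.5063 70
  neck y -0.08 topz 0.1078 x 0.506 78
  neck y -0.065 topz 0.1091 x 0.5057 87
  neck y -0.05 topz 0.1121 x 0.505 94
scene belly [ 0.5101 -0.1536  0.0896] 639 top 0.1319 ringz 0.0615 343
  neck y -0.095 topz 0.1074 x 0.5128 36
  neck y -0.08 topz 0.1081 x 0.513 46
  neck y -0.065 topz 0.1084 x 0.5131 46
  neck y -0.05 topz 0.112 x 0.5104 50
t 7.2 pos [ 0.5056 -0.0681  0.0819] d [-0.0007  0.0001 -0.0001] w [0.04 0.89 0.03] q [ 0.3   0.    1.83 -0.85  1.56  0.33] F [-0.5  0.5 -0.7] M [0.34 0.04 0.03] 0.055672534865140635 0.0
```

Emit:
step_arm:
  plan:
    - {"dx": 0, "dy": 0, "dz": -0.015, "wx": 0, "wy": 0, "wz": 0}
    - {"dx": 0, "dy": 0, "dz": -0.04, "wx": 0, "wy": 0, "wz": 0}
    - {"dx": 0, "dy": 0, "dz": -0.075, "wx": 0, "wy": 0, "wz": 0}
    - {"dx": 0, "dy": 0, "dz": -0.11, "wx": 0, "wy": 0, "wz": 0}
    - {"dx": 0, "dy": 0, "dz": -0.13, "wx": 0, "wy": 0, "wz": 0}

```text
t: 7.7
eef_pos: [0.4966, 0.034, 0.1677]
eef_rot: [1.607, 1.763, -0.75]
contact_force: [0.2, -0.1, -0.1]
grip_width: 0.0556
gripper_force: 0.0
```

```bash
python3 look.py d; python3 - <<'E'
import cv2,numpy as np
a=cv2.imread('pics/d_top.png');b=cv2.imread('pics/d_scene.png')
cv2.imwrite('pics/d.png',np.vstack([cv2.resize(a[240:330,310:450],(467,300),interpolation=2),cv2.resize(b[190:280,220:360],(467,300),interpolation=2)]))
E
python3 rel.py .51 -.151 .20 0 5
```

```text
top belly [ 0.5097 -0.1527  0.0891] 992 top 0.1324 ringz 0.0622 130
  neck y -0.095 topz 0.1064 x 0.5062 70
  neck y -0.08 topz 0.1078 x 0.506 78
  neck y -0.065 topz 0.109 x 0.5058 86
  neck y -0.05 topz 0.1123 x 0.5051 93
scene belly [ 0.5098 -0.1538  0.0895] 627 top 0.1315 ringz 0.0615 341
  neck y -0.095 topz 0.1068 x 0.5139 38
  neck y -0.08 topz 0.108 x 0.5123 42
  neck y -0.065 topz 0.1087 x 0.5123 45
  neck y -0.05 topz 0.1105 x 0.5102 81
t 7.8 pos [0.4972 0.0342 0.1679] d [-0.1434 -0.0048  0.1221] w [0.08 8.37 0.05] q [ 0.49  0.01  1.65 -0.82  1.8   0.33] F [ 0.1 -0.6 -0.1] M [0.41 0.08 0.01] 0.05561251493396179 0.0
```

View pics/d.png

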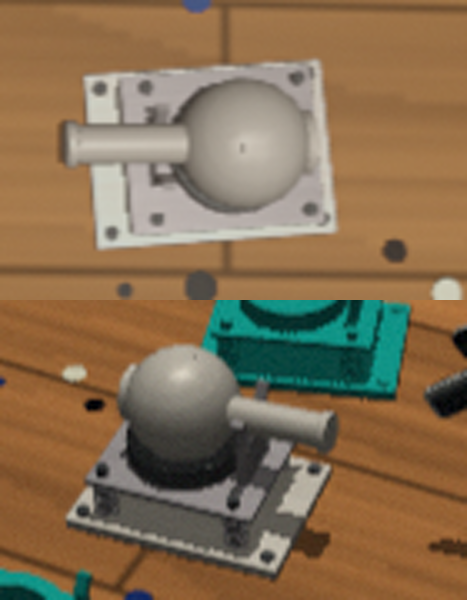

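The flask rests in the ring with its neck in the fork notch, but ball friction holds the neck about 4.5° up, so it isn't on the notch floor. I'll nudge the neck down gently with closed fingertips outside the fork, then press the belly.

Emit:
step_arm:
  plan:
    - {"dx": 0, "dy": 0, "dz": -0.02, "wx": 0, "wy": 1.2, "wz": 0}
    - {"dx": -0.02, "dy": 0, "dz": -0.02, "wx": 0, "wy": 2.6, "wz": 0}
    - {"dx": -0.04, "dy": 0, "dz": -0.01, "wx": 0, "wy": 4, "wz": 0}
    - {"dx": -0.06, "dy": 0, "dz": 0, "wx": 0, "wy": 5.4, "wz": 0}
    - {"dx": -0.07, "dy": 0, "dz": 0.02, "wx": 0, "wy": 6.6, "wz": 0}
  claw: -1
  newtons: 60

```text
t: 8.3
eef_pos: [0.5027, -0.029, 0.2098]
eef_rot: [2.017, 2.214, -0.176]
contact_force: [-0.1, 0.1, -1.1]
grip_width: -0.0005
gripper_force: 0.0
```

```bash
python3 rel.py .503 -.075 .14 0 5
```

```text
t 8.3 pos [ 0.5027 -0.029   0.2098] d [-0.0324 -0.0046  0.077 ] w [0.08 1.75 0.05] q [-0.01 -0.2   1.57 -0.18  1.74 -0.13] F [-0.1  0.1 -1.1] M [ 0.11 -0.    0.03] -0.00048131508296580156 0.0
```

Emit:
step_arm:
  plan:
    - {"dx": -0.02, "dy": -0.004, "dz": 0.02, "wx": 0.08, "wy": 1, "wz": 0}
    - {"dx": -0.032, "dy": -0.0045, "dz": 0.045, "wx": 0.08, "wy": 1.75, "wz": 0.05}
    - {"dx": -0.032, "dy": -0.0045, "dz": 0.065, "wx": 0.08, "wy": 1.75, "wz": 0.05}
    - {"dx": -0.032, "dy": -0.0045, "dz": 0.077, "wx": 0.08, "wy": 1.75, "wz": 0.05}
    - {"dx": -0.032, "dy": -0.0045, "dz": 0.077, "wx": 0.08, "wy": 1.75, "wz": 0.05}

```text
t: 8.8
eef_pos: [0.5003, -0.0743, 0.1339]
eef_rot: [-2.12, -2.311, 0.017]
contact_force: [-0.0, 0.2, -0.3]
grip_width: -0.0004
gripper_force: 0.0
```

```bash
python3 rel.py .503 -.075 .118 0 5
```

```text
t 8.8 pos [ 0.5003 -0.0743  0.1339] d [-0.0009  0.0028  0.0158] w [-0.11  0.03 -0.01] q [-0.21 -0.15  1.65 -0.01  1.65 -0.3 ] F [-0.   0.2 -0.3] M [ 0.01 -0.03 -0.02] -0.00038211029818732624 0.0
```

Emit:
step_arm:
  plan:
    - {"dx": 0, "dy": 0.003, "dz": 0.006, "wx": -0.1, "wy": 0, "wz": 0}
    - {"dx": 0, "dy": 0.003, "dz": 0.011, "wx": -0.1, "wy": 0, "wz": 0}
    - {"dx": 0, "dy": 0.003, "dz": 0.014, "wx": -0.1, "wy": 0, "wz": 0}
    - {"dx": 0, "dy": 0.003, "dz": 0.017, "wx": -0.1, "wy": 0, "wz": 0}
    - {"dx": 0, "dy": 0.003, "dz": 0.019, "wx": -0.1, "wy": 0, "wz": 0}

```text
t: 9.3
eef_pos: [0.5045, -0.0739, 0.1173]
eef_rot: [2.119, 2.312, -0.001]
contact_force: [-0.1, -0.3, 0.0]
grip_width: -0.0002
gripper_force: 0.0
```

```bash
python3 look.py e; python3 rel.py .503 -.075 .111 0 5
```

```text
t 9.35 pos [ 0.5044 -0.0739  0.1169] d [-0.0009 -0.0015  0.0059] w [ 0.03  0.04 -0.  ] q [-0.21 -0.15  1.68 -0.    1.6  -0.3 ] F [ 0.2  0.3 -0.4] M [-0.    0.01 -0.01] -0.0002817499434432877 0.00011065847502322868Traceback (most recent call last):
  File "look.py", line 11, in <module>
    print(n,'belly',c.round(4),len(b),'top',b[:,2].max().round(4),'ringz',np.median(r[:,2]).round(4),len(r))
                                            ~~~~~~~~~~^^
    return umr_maximum(a, axis, None, out, keepdims, initial, where)
ValueError: zero-size array to reduction operation maximum which has no identity
```

Emit:
step_arm:
  plan:
    - {"dx": 0, "dy": 0, "dz": 0.0015, "wx": 0, "wy": 0, "wz": 0}
    - {"dx": 0, "dy": 0, "dz": 0.003, "wx": 0, "wy": 0, "wz": 0}
    - {"dx": 0, "dy": 0, "dz": 0.0045, "wx": 0, "wy": 0, "wz": 0}
    - {"dx": 0, "dy": 0, "dz": 0.006, "wx": 0, "wy": 0, "wz": 0}
    - {"dx": 0, "dy": 0, "dz": 0.006, "wx": 0, "wy": 0, "wz": 0}

```text
t: 9.85
eef_pos: [0.5044, -0.0742, 0.111]
eef_rot: [2.12, 2.312, -0.001]
contact_force: [0.1, 0.9, 0.9]
grip_width: -0.0002
gripper_force: 0.2
```

```bash
sed -i "s/    c=least/    if len(b)<50: continue\n    c=least/" look.py; python3 look.py e; python3 rel.py .503 -.075 .111 0 5
```

```text
scene belly [ 0.5098 -0.1539  0.0895] 630 top 0.1314 ringz 0.0611 345
  neck y -0.095 topz 0.1032 x 0.513 34
  neck y -0.08 topz 0.1152 x 0.5131 40
  neck y -0.065 topz 0.1157 x 0.5137 75
  neck y -0.05 topz 0.1047 x 0.511 74
t 9.95 pos [ 0.5044 -0.0743  0.1112] d [-0.0006 -0.0015  0.0002] w [ 0.03  0.04 -0.01] q [-0.21 -0.14  1.69 -0.    1.59 -0.3 ] F [ 0.  -0.7  0.1] M [-0.    0.04 -0.02] -0.00029338192536460786 0.04178863833658397
```

Emit:
step_arm:
  plan:
    - {"dx": 0, "dy": 0, "dz": 0.0005, "wx": 0, "wy": 0, "wz": 0}
    - {"dx": 0, "dy": 0, "dz": 0.001, "wx": 0, "wy": 0, "wz": 0}
    - {"dx": 0, "dy": 0, "dz": 0.0015, "wx": 0, "wy": 0, "wz": 0}
    - {"dx": 0, "dy": 0, "dz": 0.0015, "wx": 0, "wy": 0, "wz": 0}

```text
t: 10.35
eef_pos: [0.5046, -0.0741, 0.1101]
eef_rot: [2.119, 2.312, -0.0]
contact_force: [0.1, 1.7, 2.5]
grip_width: 0.0
gripper_force: 1.3
```

```bash
python3 look.py f; python3 rel.py .503 -.075 .111 0 5
```

```text
scene belly [ 0.5101 -0.1539  0.0893] 634 top 0.131 ringz 0.0612 339
  neck y -0.095 topz 0.1018 x 0.5133 34
  neck y -0.08 topz 0.1139 x 0.5147 47
  neck y -0.065 topz 0.1171 x 0.5124 81
  neck y -0.05 topz 0.1033 x 0.5106 70
t 10.45 pos [ 0.5046 -0.0741  0.1101] d [-0.0008 -0.0017 -0.0009] w [ 0.03  0.04 -0.  ] q [-0.21 -0.14  1.69 -0.    1.59 -0.3 ] F [-0.1  1.5  3.1] M [ 0.22  0.04 -0.02] -4.135878312579474e-05 1.36326402425766
```

Emit:
step_arm:
  plan:
    - {"dx": 0, "dy": 0, "dz": -0.02, "wx": 0, "wy": 0, "wz": 0}
    - {"dx": 0, "dy": 0, "dz": -0.05, "wx": 0, "wy": 0, "wz": 0}
    - {"dx": -0.03, "dy": 0, "dz": -0.05, "wx": 0, "wy": 0, "wz": 0}
    - {"dx": -0.06, "dy": 0, "dz": -0.05, "wx": 0, "wy": 0, "wz": 0}
    - {"dx": -0.076, "dy": -0.002, "dz": -0.05, "wx": 0, "wy": 0, "wz": 0}

```text
t: 10.95
eef_pos: [0.5088, -0.1517, 0.1598]
eef_rot: [2.121, 2.31, -0.003]
contact_force: [0.0, 1.5, -0.5]
grip_width: 0.0
gripper_force: 0.0
```

```bash
python3 look.py g; python3 rel.py .5095 -.151 .142 0 5
```

```text
top belly [ 0.5095 -0.1535  0.0901] 122 top 0.1269 ringz 0.0625 82
  neck y -0.095 topz 0.1025 x 0.5065 69
  neck y -0.08 topz 0.1025 x 0.5064 87
  neck y -0.065 topz 0.1034 x 0.5059 87
  neck y -0.05 topz 0.1038 x 0.5038 93
scene belly [ 0.5099 -0.1539  0.0894] 631 top 0.1326 ringz 0.0617 344
  neck y -0.095 topz 0.1025 x 0.5134 40
  neck y -0.08 topz 0.1029 x 0.5141 48
  neck y -0.065 topz 0.1033 x 0.5138 49
  neck y -0.05 topz 0.1035 x 0.5106 75
t 11.05 pos [ 0.5084 -0.1516  0.1594] d [0.0006 0.0011 0.0174] w [ 0.01  0.04 -0.03] q [-0.35 -0.1   1.56 -0.    1.68 -0.44] F [-0.3 -0.2  0.1] M [0.03 0.   0.02] 0.00023741890127392228 0.0
```

The neck is now level in the fork. Next I descend onto the belly.

Emit:
step_arm:
  plan:
    - {"dx": 0, "dy": 0.001, "dz": 0.008, "wx": 0, "wy": 0, "wz": 0}
    - {"dx": 0, "dy": 0.001, "dz": 0.014, "wx": 0, "wy": 0, "wz": 0}
    - {"dx": 0, "dy": 0.001, "dz": 0.018, "wx": 0, "wy": 0, "wz": 0}
    - {"dx": 0, "dy": 0.001, "dz": 0.021, "wx": 0, "wy": 0, "wz": 0}
    - {"dx": 0, "dy": 0.001, "dz": 0.024, "wx": 0, "wy": 0, "wz": 0}

```text
t: 11.55
eef_pos: [0.5101, -0.1494, 0.1363]
eef_rot: [2.118, 2.313, -0.001]
contact_force: [-1.2, 0.5, 3.6]
grip_width: 0.0004
gripper_force: 1.8
```

Emit:
step_arm:
  plan:
    - {"dx": 0, "dy": 0, "dz": 0.003, "wx": 0, "wy": 0, "wz": 0}
    - {"dx": 0, "dy": 0, "dz": 0.006, "wx": 0, "wy": 0, "wz": 0}
    - {"dx": 0, "dy": 0, "dz": 0.008, "wx": 0, "wy": 0, "wz": 0}
    - {"dx": 0, "dy": 0, "dz": 0.01, "wx": 0, "wy": 0, "wz": 0}
    - {"dx": 0, "dy": 0, "dz": 0.01, "wx": 0, "wy": 0, "wz": 0}

```text
t: 12.05
eef_pos: [0.5103, -0.1496, 0.1271]
eef_rot: [2.118, 2.312, 0.0]
contact_force: [-2.8, 1.7, 6.6]
grip_width: -0.0004
gripper_force: 3.5
```

```bash
python3 look.py h; python3 rel.py .5095 -.151 .1205 0 5
```

```text
scene belly [ 0.5094 -0.1537  0.0803] 574 top 0.1437 ringz 0.0533 283
  neck y -0.095 topz 0.0925 x 0.5137 34
  neck y -0.08 topz 0.0923 x 0.5123 38
  neck y -0.065 topz 0.0928 x 0.5126 45
  neck y -0.05 topz 0.0938 x 0.5104 60
t 12.15 pos [ 0.5103 -0.1497  0.1274] d [-0.0012 -0.001   0.0069] w [ 0.04  0.04 -0.  ] q [-0.35 -0.09  1.61 -0.    1.62 -0.44] F [-1.8  1.1  6.8] M [ 0.34  0.4  -0.02] -0.0001764777228337632 3.4546123445034027
```

Emit:
step_arm:
  plan:
    - {"dx": 0, "dy": 0, "dz": 0.003, "wx": 0, "wy": 0, "wz": 0}
    - {"dx": 0, "dy": 0, "dz": 0.005, "wx": 0, "wy": 0, "wz": 0}
    - {"dx": 0, "dy": 0, "dz": 0.007, "wx": 0, "wy": 0, "wz": 0}
    - {"dx": 0, "dy": 0, "dz": 0.009, "wx": 0, "wy": 0, "wz": 0}
    - {"dx": 0, "dy": 0, "dz": 0.009, "wx": 0, "wy": 0, "wz": 0}

```text
t: 12.65
eef_pos: [0.5106, -0.1497, 0.1197]
eef_rot: [2.117, 2.311, 0.001]
contact_force: [-4.1, 3.3, 10.6]
grip_width: -0.0002
gripper_force: 5.9
```

Emit:
step_arm:
  plan:
    - {"dx": 0, "dy": 0, "dz": 0.0005, "wx": 0, "wy": 0, "wz": 0}
    - {"dx": 0, "dy": 0, "dz": 0.001, "wx": 0, "wy": 0, "wz": 0}
    - {"dx": 0, "dy": 0, "dz": 0.001, "wx": 0, "wy": 0, "wz": 0}

```text
t: 12.95
eef_pos: [0.5107, -0.1498, 0.1196]
eef_rot: [2.117, 2.31, 0.002]
contact_force: [-4.8, 3.2, 16.3]
grip_width: -0.0003
gripper_force: 7.7
```

```bash
python3 look.py i; python3 rel.py .5095 -.151 .1205 0 5
```

```text
scene belly [ 0.5089 -0.1536  0.0737] 529 top 0.1437 ringz 0.0621 147
  neck y -0.095 topz 0.0851 x 0.5119 28
  neck y -0.08 topz 0.0855 x 0.5123 40
  neck y -0.065 topz 0.0855 x 0.5123 41
  neck y -0.05 topz 0.0868 x 0.5109 52
t 13.05 pos [ 0.5107 -0.1498  0.1196] d [-0.0011 -0.0013 -0.0009] w [ 0.06  0.05 -0.  ] q [-0.35 -0.09  1.62 -0.    1.6  -0.44] F [-4.7  3.5 16.4] M [ 0.56  0.93 -0.06] -0.0006574584271513487 7.702314779162407
```

Emit:
step_arm:
  plan:
    - {"dx": 0, "dy": 0, "dz": 0.0005, "wx": 0, "wy": 0, "wz": 0}
    - {"dx": 0, "dy": 0, "dz": 0.001, "wx": 0, "wy": 0, "wz": 0}
    - {"dx": 0, "dy": 0, "dz": 0.001, "wx": 0, "wy": 0, "wz": 0}
    - {"dx": 0, "dy": 0, "dz": 0.001, "wx": 0, "wy": 0, "wz": 0}
    - {"dx": 0, "dy": 0, "dz": 0.001, "wx": 0, "wy": 0, "wz": 0}

```text
t: 13.55
eef_pos: [0.5109, -0.1498, 0.1195]
eef_rot: [2.116, 2.309, 0.002]
contact_force: [-6.8, 4.4, 19.9]
grip_width: 0.0002
gripper_force: 9.5
```

```bash
python3 look.py j; python3 rel.py .5095 -.151 .1205 0 5; python3 - <<'E'
import cv2
b=cv2.imread('pics/j_scene.png'); cv2.imwrite('pics/j.png',cv2.resize(b[170:300,200:380],(720,520),interpolation=2))
E
```

```text
scene belly [ 0.5081 -0.1535  0.0744] 530 top 0.144 ringz 0.0623 151
  neck y -0.095 topz 0.0854 x 0.5129 27
  neck y -0.08 topz 0.0855 x 0.5126 42
  neck y -0.065 topz 0.0852 x 0.5129 38
  neck y -0.05 topz 0.0865 x 0.5113 53
t 13.65 pos [ 0.5109 -0.1498  0.1195] d [-0.0011 -0.0015 -0.001 ] w [ 0.07  0.05 -0.  ] q [-0.35 -0.09  1.62 -0.    1.6  -0.44] F [-6.5  4.2 19.1] M [0.67 1.19 0.  ] -0.00019030770129031398 9.506509378552437
```

View pics/j.png

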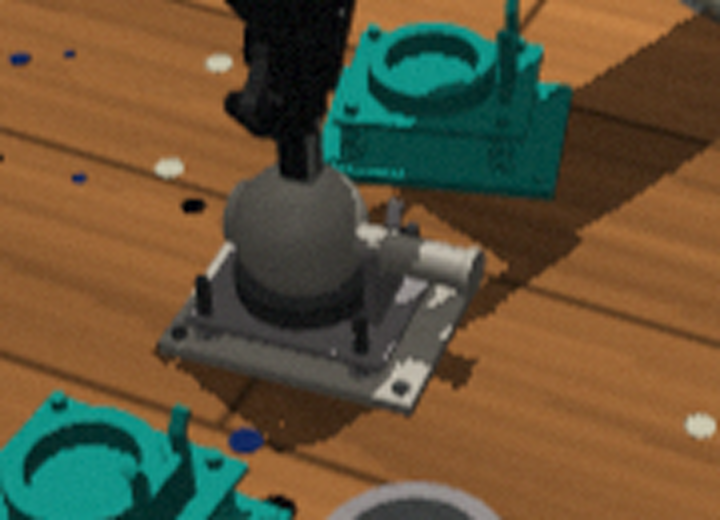

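The picture shows the fingertips on the belly at about px (295,165), the carriage down with its guide pins standing up through it, and the neck level in the fork. The force rose from 10.6 to 20 N with almost no travel, so the carriage is on its stops. I'm handing the job in.

```bash
python3 -c "
from workcell import arm
print(arm.sign_off())"
```

```text
the job is handed in; nothing more can be done
None
```

The flask lies in the grey jig, belly in the ring and neck in the fork, and the arm was pressing it down on the stops with about 20 N when I handed the job in at about 13.7 s; the verdict isn't shown to me.

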